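Lock the filter hatch of a bench fume filter

TASK

The filter in the bench fume unit has just been changed and its hatch still stands open. Push the hatch down, set a fingertip in the slot of its round dial and, with the hatch pressed fully home on its seal, turn the dial a quarter turn clockwise (seen from above) as far as it goes, so that the hatch stays locked shut when you let go. It is all done with the fingertips and nothing needs gripping: do not lift the hatch, do not force the dial round while the hatch is off its seal, and leave the things around and on the unit where they stand.

Things in the scene. Friction and masses are not known exactly. Their poses are not given: they have to be found in the camera images.
- filter_unit: Cream bench fume-filter unit fixed to the bench, a case of 320 x 400 x 130 mm (x, y, z); its flat top deck is 130 mm above the bench. Origin: centre of its underside, on the bench. Its x axis points from its front (louvres, knob; the side towards the robot) to its back, y to its left, z up.
- hatch (a joint): Opening angle (rad) of the hatch on the unit: a plate 260 x 280 x 14 mm (x, y, z), hinged along its far (+x) edge; its near edge rises. Hinge line: along the unit's y, at x = 115, z = 132 mm in the unit's frame. 0 = shut, top face level, 146 mm above the bench; 0.9 = fully open. A stiff hinge keeps it where it is left (1 to 2 N at the near edge push it down).
- hatch_edge (a point): Middle of the hatch's near edge, on its top face, 260 mm from the hinge; axes as the hatch's (x towards the hinge, y to the unit's left, z out of the top face). The last 12 mm down squeeze a springy seal: fully home takes 8 to 15 N on the dial. Pressed home but left unlocked, the hatch springs back about 6 mm here (0.02 rad).
- dial (a joint): Turn (rad) of the dial in the hatch, clockwise seen from above. 0 = unlocked, slot parallel to the hatch's near edge; 1.57 = locked, at its stop, slot pointing to the near edge. Takes about 0.1 N m; stays where left. From about 0.9 on, a steel cam tongue below slides under a keeper in the case and holds the hatch; with the hatch over 3 mm from home it strikes or misses the keeper.
- slot (a point): Centre of the floor of the slot in the dial, on the dial's axis, 185 mm from the hinge, midway along the hatch's width. The dial: a dark disc, 92 mm across, 2 mm proud of the hatch. The slot: closed ends, 76 mm long, 34 mm wide, 16 mm deep, flat aluminium floor level with the hatch's underside (132 mm above the bench when shut). y axis along the slot, turning with the dial; z out of the face.
- oil_bottle: Small amber bottle, 28 mm in diameter, 62 mm tall, standing on the unit's top deck beside the hatch; origin at the centre of its underside. Leave alone.
- slide_box: Slide box, 100 x 90 x 34 mm, on the bench beside the unit; origin at the centre of its underside. Leave alone.
- objective_can: Black screw can with white lid, 40 mm in diameter, 62 mm tall, on the bench beside the unit; origin at the centre of its underside. Leave alone.

How it is judged:
By the outcome, as a careful person would: the job done as asked, in the order asked, and still so for the second after the job is handed in, with the robot touching nothing.
It also fails if it takes over 45 s, if anything falls off the work surface, if the arm or the gripper's body presses on something with over 40 N, if the wrist force passes 120 N, or if a joint passes its speed limit or range.

ROBOT

A 6-joint arm with a two-finger parallel gripper is mounted at the origin on the work surface. World frame = base frame: x ahead of the robot, y to its left, z up, the work surface at z = 0. Lengths are in mm, angles in rad, forces in N, time in s.
With the tool pointing down it reaches from about 400 to 925 mm from the base axis. Payload 12.5 kg.
Tool frame: the origin (TCP) lies between the finger pads; the fingertips stand 25 mm ahead of it and the grasp point (between the pads) lies 6 mm ahead of it; z points along the fingers, y is the line along which they close (so a half turn about z gives the same grasp; the last joint's range is limited). The gripper opens to 95 mm and grips with 3 to 60 N. Pads are 20 mm wide; open, the fingers measure 119 mm over their backs; the gripper's body (75 mm by 180 mm) begins 59 mm behind the grasp point.
Start: joints at [1.17, 0.491, 1.559, -0, 1.092, -0.106], TCP at [181.575, 598.059, 239.661] pointing down, gripper open.
Joint ranges: [-3.1, 3.1], [-0.84, 2.19], [0.05, 2.79], [-1.13, 4.28], [0.06, 2.93], [-2.69, 2.69]. Speed limits (rad/s): [2.22, 2.22, 2.79, 3.14, 3.14, 3.14].

INTERFACE

Orientations are given as [roll, pitch, yaw] about the fixed x, y, z axes, in that order (R = Rz(yaw) Ry(pitch) Rx(roll)).
In Python, from cell import state, read_camera, job_done, cut_out gives the robot as it stands. The module is installed in compiled form; this text tells all that it offers.
- The arm moves only by the tool jog_arm, never from a script. Its argument "motion" is a list of rows, each a list of 2 entries, a list of its own where there are three numbers: the shift along the tool's x, y, z in mm, then the turn about the tool's z in rad. A call has 1 to 5 rows; each row is the pose to reach, as a shift and turn from the pose commanded when the call began, along the tool's axes at that moment; what a row does not reach only later rows make up. A row lasts 1/10 s, in which the tool goes at most 50 mm and 8.59 degrees, less where a joint would pass 70% of its speed; a pose out of reach is approached as far as the arm can. A call with a gripper value outside its range is refused whole. "grip" is the closure, from 0 (fully open) to 1 (shut), set as the call begins (left out, the last holds). The fingers move at their own pace and stop on an object; the grip force is fixed at half the most. Time passes only in rows, so rows that repeat a pose let the fingers close. It gives the time, the measured TCP pose, the force, the opening and the grip force at its end, in the units of the state.
- state(): the state, without advancing time (a new reading comes with each control period).
- read_camera(name): name is "scene" or "side" or "wrist"; returns a dict with "img" (400x640x3 uint8, blue, green, red), "vertical_fov" (degrees; the focal length in pixels is half the picture's height over the tangent of half this angle, whatever the lens; pixels are square), "cx", "cy" (the principal point, pixels), "extrinsics" (4x4, takes a point from camera to world coordinates). Camera axes: x right, y up, looking along -z (the intrinsics and any distortion apply to the point x, -y, -z); pixel columns grow to the right and rows downward; lengths in mm; the calibration is good to about 2 mm. A picture is of the moment at which its call begins. There is no depth.
- job_done(): hands the job in; it is judged then, once.
Trained networks look in a picture, given as the dict that the camera call returned (one of the last four; its "shot" number tells which), for a name from the list of things; names that differ only in an ending like _2 or _b are one class to them, and where a whole thing is asked for, a point or a joint stands for the part that bears it (a point fixed in the world has none). Each returns a list of dicts, best first, with "p" (0 to 1); they miss things now and then, are a little off and sometimes report something else, mostly with a low value. They report only what shows in the picture. A call takes as long as a camera call.
- cut_out(name, picture): "region" (400x640 bool, what is visible of it) and "box" ([left, top, right, bottom] in pixels, round what is visible of it).
The state is a dict: "t": time; "joints": joint angles; "qvel": joint speeds; "tau": joint torques, N m; "eef_pos": TCP position; "tcp_rot": TCP orientation; "ft_force": force on the tool from outside, world axes, zero at the start; "moment": the same for the moment, N m; "opening": opening from 0.0 (shut) to 1.0 (fully open); "grip_force": force on a finger pad.
Only numpy, scipy, OpenCV 4.12 (cv2) and the standard library are available. Lean on these libraries where they do the work, as an engineer would, in place of code of your own. Each camera call takes 0.05 s, during which the arm holds its last target. There are 200 camera calls.

## Working session

There is one attempt and no reset: what is moved stays moved. The work goes in short steps, Python scripts to look and compute and a tool call to move; the robot and the scene stay as the last step left them, time stands still between calls to the robot, and variables do not carry over. Pictures are saved under pics/ and viewed, at most 10 in all, crops included, and the job is handed in when it is done.

Besides the shell and the picture viewer there is one more tool, called by a JSON object that holds its "fn" and its "kwargs". jog_arm: Moves the arm, as the interface text tells. Its arguments: {"type":"object","properties":{"motion":{"type":"array"},"grip":{"type":"number"}},"required":["motion"]}

```bash
mkdir -p pics; cat > h.py <<'E'
import numpy as np,cv2
from cell import *
def cam(n):
    c=read_camera(n); c['f']=200/np.tan(np.radians(c['vertical_fov'])/2); return c
def ray(c,u,v):
    E=np.array(c['extrinsics']); d=np.array([(u-c['cx'])/c['f'],-(v-c['cy'])/c['f'],-1]); return E[:3,3],E[:3,:3]@d
def atz(c,u,v,z):
    o,d=ray(c,u,v); return o+d*(z-o[2])/d[2]
def proj(c,P):
    E=np.array(c['extrinsics']); p=(np.atleast_2d(P)-E[:3,3])@E[:3,:3]
    return np.c_[c['cx']+c['f']*p[:,0]/-p[:,2], c['cy']+c['f']*p[:,1]/p[:,2]]
E
python3 - <<'E'
from h import *
s=state();print({k:np.round(v,3).tolist() for k,v in s.items()})
for n in['scene','side']:
    c=cam(n);im=c['img'].copy();print(n,c['f'],c['cx'],c['cy'],np.round(c['extrinsics'],3).tolist(),[k for k in c])
    for t in['filter_unit','hatch','dial','oil_bottle','slide_box','objective_can']:
        for r in cut_out(t,c)[:1]:
            print(t,round(r['p'],2),r['box'])
            b=[int(x) for x in r['box']];cv2.rectangle(im,b[:2],b[2:],(0,0,255),1);cv2.putText(im,t,(b[0],b[1]+10),0,.4,(255,0,0),1)
            print(np.round(cv2.minAreaRect(np.argwhere(r['region'])[:,::-1].astype(np.float32))[0]))
    cv2.imwrite(f'pics/{n}0.png',im)
E
```

```text
{'t': 0.0, 'joints': [1.17, 0.492, 1.559, -0.0, 1.092, -0.106], 'qvel': [0.001, 0.001, 0.0, 0.0, -0.002, 0.001], 'tau': [-0.002, -61.263, -25.819, 0.069, 0.048, -0.0], 'eef_pos': [181.48, 597.84, 239.048], 'tcp_rot': [-3.14, -0.0, 2.847], 'ft_force': [-0.351, -0.105, -0.201], 'moment': [-0.027, 0.032, 0.062], 'grip_force': 0.0, 'opening': 1.002}
scene 414.0149512327141 315.7360925035257 196.7650050905724 [[-0.403, -0.746, 0.531, 1153.37], [0.915, -0.324, 0.239, 272.354], [-0.006, 0.582, 0.813, 932.875], [0.0, 0.0, 0.0, 1.0]] ['img', 'vertical_fov', 'cx', 'cy', 'extrinsics', 'shot', 'f']
filter_unit 0.76 [232.9, 115.4, 446.6, 322.1]
[349. 212.]
hatch 0.83 [264.5, 111.6, 424.1, 268.2]
[346. 187.]
dial 0.92 [334.6, 142.4, 371.5, 183.5]
[354. 165.]
oil_bottle 0.65 [381.4, 256.4, 400.6, 278.6]
[391. 266.]
slide_box 0.59 [449.6, 228.5, 494.8, 278.3]
[474. 254.]
objective_can 0.6 [383.6, 255.9, 398.5, 274.2]
[391. 265.]
side 419.31554094716734 321.9351286810863 201.0783135450986 [[0.391, 0.69, -0.609, -55.28], [-0.92, 0.283, -0.269, -277.397], [-0.013, 0.666, 0.746, 933.43], [0.0, 0.0, 0.0, 1.0]] ['img', 'vertical_fov', 'cx', 'cy', 'extrinsics', 'shot', 'f']
filter_unit 0.76 [201.0, 130.5, 389.6, 289.9]
[292. 199.]
hatch 0.72 [214.7, 140.2, 360.0, 209.5]
[289. 171.]
dial 0.8 [262.4, 160.4, 302.2, 178.4]
[282. 171.]
oil_bottle 0.55 [259.2, 124.5, 267.4, 139.8]
[264. 135.]
slide_box 0.88 [166.4, 182.2, 207.1, 216.9]
[185. 197.]
objective_can 0.54 [383.3, 272.9, 403.5, 298.6]
[391. 285.]
```

View pics/scene0.png

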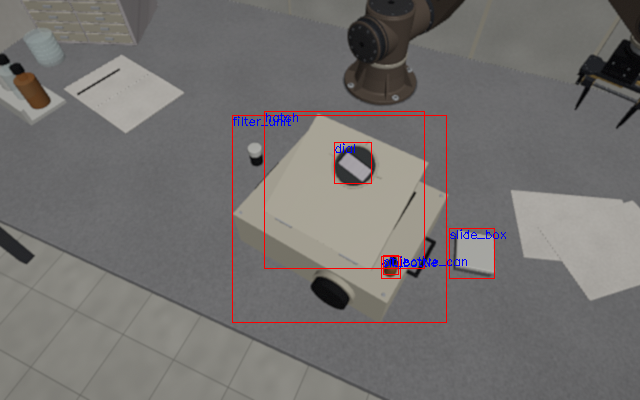

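View pics/side0.png

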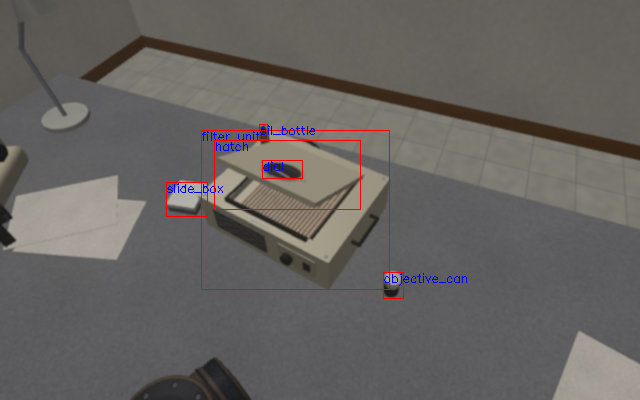

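The scene picture shows the unit with its hatch open: dial at (354,165), bottle at (391,266), can at (256,154), box at (474,254). The side picture agrees, with the dial at (282,171). Next I fit the unit's pose and the hatch angle to both views.

```bash
cat > fit.py <<'E'
from h import *
from scipy.optimize import minimize
def hatchpt(p,l,y,h): # l from hinge towards near edge, h above underside plane
    x,yy,w,a=p; X=115-l*np.cos(a)+h*np.sin(a); Z=132+l*np.sin(a)+h*np.cos(a)
    c,s=np.cos(w),np.sin(w); return [x+c*X-s*y,yy+s*X+c*y,Z]
def unitpt(p,X,y,Z):
    c,s=np.cos(p[2]),np.sin(p[2]); return [p[0]+c*X-s*y,p[1]+s*X+c*y,Z]
def poly(c,P,S=4):
    h=cv2.convexHull(proj(c,P).astype(np.float32)); m=np.zeros((400,640),np.uint8)
    cv2.fillConvexPoly(m,np.round(h*16).astype(np.int32),1,cv2.LINE_8,4); return m>0
def iou(a,b): return (a&b).sum()/(a|b).sum()
E
python3 - <<'E'
from fit import *
D=[]
for n in['scene','side']:
    c=cam(n); D.append((c,{t:cut_out(t,c)[0] for t in['filter_unit','hatch','dial']}))
def models(c,p):
    H=poly(c,[hatchpt(p,l,y,h) for l in(0,260) for y in(-140,140) for h in(0,14)])
    U=poly(c,[unitpt(p,x,y,z) for x in(-160,160) for y in(-200,200) for z in(0,130)])
    th=np.linspace(0,2*np.pi,24)
    d=poly(c,[hatchpt(p,185+46*np.cos(t),46*np.sin(t),16) for t in th])
    return H,U|H,d
def cost(p,det=False):
    r=[]
    for c,m in D:
        H,U,d=models(c,p); r+=[iou(H,m['hatch']['region']),iou(U,m['filter_unit']['region']|m['hatch']['region']),.5*iou(d,m['dial']['region'])]
    return np.round(r,3) if det else -sum(r)
c=D[0][0];g=atz(c,340,240,80);best=None
for w in np.arange(-3.1,3.1,.4):
    q=minimize(cost,[g[0],g[1],w,.4],method='Nelder-Mead',options=dict(initial_simplex=np.array([g[0],g[1],w,.4])+np.vstack([np.zeros(4),np.diag([40,40,.25,.2])]),maxiter=150))
    if best is None or q.fun<best.fun: best=q
q=minimize(cost,best.x,method='Nelder-Mead',options=dict(initial_simplex=best.x+np.vstack([np.zeros(4),np.diag([8,8,.05,.06])])))
p=q.x;print(np.round(p,3),q.fun,cost(p,True));np.save('p.npy',p)
print('slot now',np.round(hatchpt(p,185,0,0)),'edge',np.round(hatchpt(p,260,0,14)),'slot shut',np.round(hatchpt([*p[:3],0],185,0,0)))
for (c,m),n in zip(D,['scene','side']):
    im=c['img'].copy()
    for M,col in zip(models(c,p),[(0,0,255),(0,255,0),(255,0,0)]):
        cv2.drawContours(im,cv2.findContours(M.astype(np.uint8),0,2)[0],-1,col,1)
    D[0 if n=='scene' else 1]+=(im,)
x=[cv2.resize(D[0][2][90:340,200:500],None,fx=1.33,fy=1.33),cv2.resize(D[1][2][90:340,150:450],None,fx=1.33,fy=1.33)]
cv2.imwrite('pics/fit.png',np.hstack(x))
E
```

```text
[ 6.22518e+02  9.97030e+01 -1.57000e-01  4.41000e-01] -4.329840765414906 [0.992 0.955 0.    0.979 0.975 0.428]
slot now [571. 108. 211.] edge [510. 118. 256.] slot shut [553. 111. 132.]
```

View pics/fit.png

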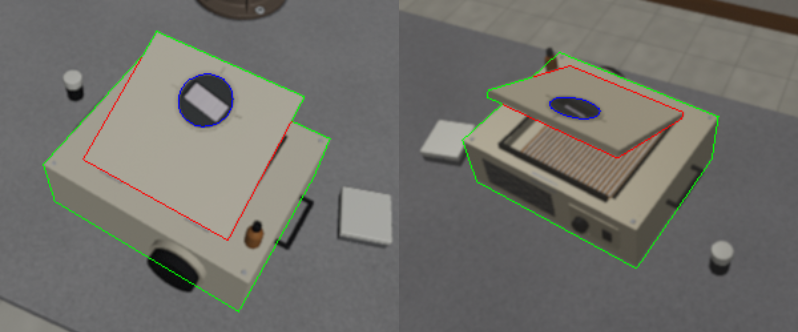

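The fit is tight in both views: the red hatch and green case outlines lie on the edges, and the blue circle sits on the dial. That puts the unit at (622.5, 99.7), yaw -0.157, with the hatch at 0.44 rad. I'll work out the push points just in front of the dial, and measure the slot's direction.

```bash
cat > go.py <<'E'
from fit import *
p=np.load('p.npy')
def shift(T,psi):
    s=state(); e=np.array(s['eef_pos']); w=s['tcp_rot'][2]; d=np.array(T)-e
    c,n=np.cos(w),np.sin(w); t=(w-psi+np.pi)%(2*np.pi)-np.pi
    return np.round([c*d[0]+n*d[1],n*d[0]-c*d[1],-d[2]],1).tolist(),round(t,3)
PSI=np.pi+p[2]
E
python3 - <<'E'
from go import *
P=hatchpt(p,245,0,14); print('contact',np.round(P))
print('lift+over',shift(np.add(P,[0,0,25+45]),PSI))
for a in(.44,.3,.2,.1,.05,0): print(a,np.round(hatchpt([*p[:3],a],245,0,14),1))
# slot direction: bright floor pixels in the dial, mapped to hatch plane
c=cam('scene'); E=np.array(c['extrinsics'])
th=np.linspace(0,2*np.pi,40); m=poly(c,[hatchpt(p,185+43*np.cos(t),43*np.sin(t),16) for t in th])
g=cv2.cvtColor(c['img'],cv2.COLOR_BGR2GRAY); br=(m&(g>110)).astype(np.uint8)
o0=np.array(hatchpt(p,0,0,0)); X=(np.array(hatchpt(p,1,0,0))-o0);Y=np.array(hatchpt(p,0,1,0))-o0;N=np.cross(X,Y)
q=[]
for v,u in np.argwhere(br):
    o,d=ray(c,u,v); P=o+d*((o0-o)@N)/(d@N)-o0; q.append([P@X,P@Y])
q=np.array(q);print(len(q),cv2.minAreaRect(q.astype(np.float32)))
k=np.cov(q.T);w,V=np.linalg.eigh(k);print('slot dir (l,y)',V[:,1],'mean',q.mean(0))
E
```

```text
contact [523. 115. 249.]
lift+over ([-467.1, -362.6, -79.5], np.float64(-0.138))
0.44 [523.  115.4 249. ]
0.3 [509.  117.6 217.8]
0.2 [501.7 118.8 194.4]
0.1 [496.7 119.6 170.4]
0.05 [495.1 119.8 158.2]
0 [494.1 120.  146. ]
443 ((185.5676727294922, -1.1974411010742188), (32.86473846435547, 72.31008911132812), 11.48291301727295)
slot dir (l,y) [-0.19693157  0.98041724] mean [185.54544855  -0.7686624 ]
```

The slot centre checks out at 185.5 mm from the hinge, but the dial already stands about 0.2 rad clockwise. I'll move over the near edge now, lifting first.

{"fn": "jog_arm", "kwargs": {"motion": [[[0, 0, -50], 0], [[-20, -15, -80], 0], [[-60, -47, -80], -0.05], [[-98, -76, -80], -0.1], [[-136, -106, -80], -0.138]], "grip": 0.56}}

```text
t: 1.65
eef_pos: [281.5, 455.6, 319.9]
tcp_rot: [3.141, 0.0, 2.987]
ft_force: [0.2, -0.7, 0.3]
opening: 0.637
grip_force: 0.0
```

{"fn": "jog_arm", "kwargs": {"motion": [[[-39, -31, 0], 0], [[-78, -62, 0], 0], [[-117, -93, 0], 0], [[-156, -124, 0], 0], [[-195, -155, 0], 0]]}}

```text
t: 2.15
eef_pos: [450.4, 271.8, 319.9]
tcp_rot: [3.141, 0.0, 2.985]
ft_force: [0.7, 1.0, 0.2]
opening: 0.443
grip_force: 0.0
```

```bash
python3 - <<'E'
from go import *
s=state();print(s['t'],s['eef_pos'],s['tcp_rot'],s['opening'],s['ft_force'])
print(shift(np.add(hatchpt(p,245,0,14),[0,0,40]),PSI))
E
```

```text
2.15 [450.35473879 271.83595677 319.92306907] [3.14115593e+00 4.72418892e-04 2.98482747e+00] 0.44251402765558606 [0.66998955 1.00442949 0.17722647]
([-96.3, -143.2, 30.8], np.float64(-0.0))
```

{"fn": "jog_arm", "kwargs": {"motion": [[[-26, -40, 10], 0], [[-52, -78, 20], 0], [[-78, -116, 20], 0], [[-95, -142, 20], 0], [[-95, -142, 20], 0]]}}

```text
t: 2.65
eef_pos: [522.3, 115.4, 299.4]
tcp_rot: [-3.141, 0.0, 2.981]
ft_force: [-0.1, 0.1, 0.2]
opening: 0.439
grip_force: 0.0
```

```bash
python3 - <<'E'
from go import *
s=state();print(s['t'],s['eef_pos'],s['tcp_rot'],s['opening'],s['ft_force'])
for a in(.44,.3,.2,.1,.06,.04):print(a,shift(np.add(hatchpt([*p[:3],a],244,0,14),[0,0,25]),PSI))
E
```

```text
2.65 [522.27283445 115.4305492  299.44239827] [-3.14121694e+00  2.67819963e-04  2.98107749e+00] 0.43937063474763405 [-0.10264527  0.06718333  0.15469133]
0.44 ([-1.7, 0.1, 25.8], np.float64(-0.004))
0.3 ([12.5, 0.0, 57.0], np.float64(-0.004))
0.2 ([19.9, 0.0, 80.2], np.float64(-0.004))
0.1 ([24.9, -0.0, 104.2], np.float64(-0.004))
0.06 ([26.3, -0.0, 113.8], np.float64(-0.004))
0.04 ([26.8, -0.0, 118.7], np.float64(-0.004))
```

{"fn": "jog_arm", "kwargs": {"motion": [[[-1, 0, 12], 0], [[-1, 0, 22], 0], [[2, 0, 32], 0], [[7, 0, 43], 0], [[12, 0, 55], 0]]}}

```text
t: 3.15
eef_pos: [508.5, 121.3, 243.7]
tcp_rot: [3.141, 0.0, 2.986]
ft_force: [0.4, -1.1, 1.2]
opening: 0.439
grip_force: 0.6
```

{"fn": "jog_arm", "kwargs": {"motion": [[[4, 0, 12], 0], [[8, 0, 24], 0], [[11, 0, 36], 0], [[13, 0, 46], 0], [[13, 0, 50], 0]]}}

```text
t: 3.65
eef_pos: [495.4, 123.0, 193.5]
tcp_rot: [-3.141, -0.002, 2.986]
ft_force: [-0.1, -0.5, 1.0]
opening: 0.44
grip_force: 0.5
```

```bash
python3 - <<'E'
from go import *
s=state();print(s['t'],s['eef_pos'],s['tcp_rot'],s['ft_force'])
for n in ['side']:
    c=cam(n); cv2.imwrite('pics/push.png',cv2.resize(c['img'][60:320,150:450],None,fx=2,fy=2))
E
```

```text
3.65 [495.37376522 122.96565221 193.48908234] [-3.14130787e+00 -1.68310979e-03  2.98579490e+00] [-0.14058552 -0.46763357  1.04121191]
```

View pics/push.png

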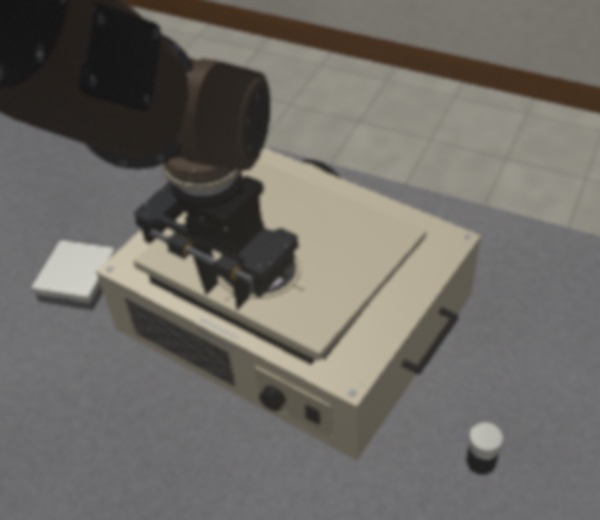

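The hatch is nearly down, with the fingers on its near edge and about 23 mm left (fingers at roughly (220,290) in the crop). I'll push to just above the seal, then lift off.

{"fn": "jog_arm", "kwargs": {"motion": [[[0, 0, 6], 0], [[0, 0, 11], 0], [[0, 0, 0], 0], [[0, 0, -30], 0], [[0, 0, -40], 0]]}}

```text
t: 4.2
eef_pos: [497.1, 122.4, 237.5]
tcp_rot: [3.141, 0.004, 2.985]
ft_force: [-0.3, -0.4, 0.5]
opening: 0.44
grip_force: 0.0
```

```bash
python3 - <<'E'
from go import *
s=state();print(s['t'],s['eef_pos'],s['tcp_rot'],s['ft_force'])
print(shift(np.add(hatchpt([*p[:3],.045],185,-1,16),[0,0,25+40]),PSI-.2))
print(np.round(hatchpt([*p[:3],.045],185,-1,0)))
E
```

```text
4.2 [497.14857412 122.42723368 237.45204925] [3.14055668 0.00352171 2.9847266 ] [-0.27626027 -0.41127878  0.45392063]
([-58.3, -3.9, 16.1], np.float64(0.2))
[553. 110. 140.]
```

{"fn": "jog_arm", "kwargs": {"motion": [[[-30, -2, 0], 0.1], [[-58, -4, 0], 0.2], [[-58, -4, 0], 0.2], [[-58, -4, 0], 0.2]]}}

```text
t: 4.6
eef_pos: [552.7, 109.2, 234.4]
tcp_rot: [-3.141, -0.001, 2.786]
ft_force: [0.0, -0.7, -0.4]
opening: 0.437
grip_force: 0.0
```

```bash
python3 - <<'E'
from go import *
s=state();print(s['t'],s['eef_pos'],s['tcp_rot'],s['ft_force'])
w=cam('wrist');print(np.round(w['extrinsics'],2).tolist(),w['f'])
c=cam('scene')
for k in(w,c):
    for t in ['hatch','dial']:
        for r in cut_out(t,k)[:1]: print(t,r['p'],r['box'])
def draw(k,a,im):
    for l0,y0,l1,y1 in [(0,-140,260,-140),(260,-140,260,140),(260,140,0,140)]:
        A=proj(k,[hatchpt([*p[:3],a],l0,y0,14),hatchpt([*p[:3],a],l1,y1,14)]).astype(int);cv2.line(im,tuple(map(int,A[0])),tuple(map(int,A[1])),(0,0,255),1)
    d=[(sl,sw) for sl,sw in[(38,17),(38,-17),(-38,-17),(-38,17)]]
    co,si=np.cos(.2),np.sin(.2)
    Q=proj(k,[hatchpt([*p[:3],a],185-si*u-co*v,co*u-si*v,16) for u,v in d]).astype(np.int32)
    cv2.polylines(im,[Q],True,(0,255,0),1)
a=.045;i1=w['img'].copy();i2=c['img'].copy();draw(w,a,i1);draw(c,a,i2)
cv2.imwrite('pics/above.png',np.hstack([cv2.resize(i1,(480,300)),cv2.resize(i2[90:340,200:467],(320,300))]))
E
```

```text
4.6 [552.70136718 109.20873082 234.41175513] [-3.14148369e+00 -5.39939437e-04  2.78562530e+00] [ 0.02029951 -0.6970781  -0.41440609]
[[0.35, -0.9, -0.25, 483.12], [0.94, 0.34, 0.09, 135.2], [0.0, -0.26, 0.96, 378.42], [0.0, 0.0, 0.0, 1.0]] 330.54143588148827
hatch 0.79 [102.3, 68.3, 522.7, 348.2]
dial 0.74 [258.8, 151.4, 390.7, 277.4]
hatch 0.7 [263.6, 137.2, 423.0, 270.0]
dial 0.81 [337.9, 161.5, 373.3, 194.8]
```

View pics/above.png

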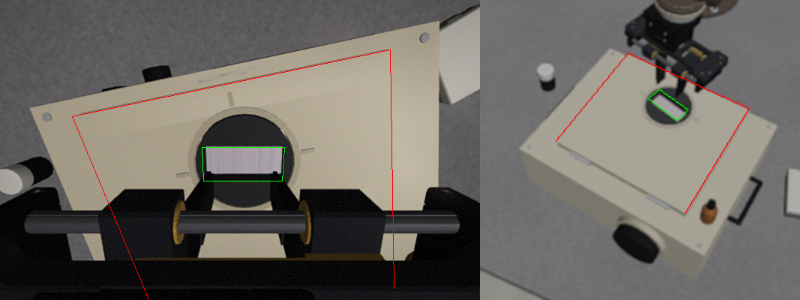

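The projected slot (green) lies on the real slot in both views, and the fingers line up with it. I'll go down into it.

{"fn": "jog_arm", "kwargs": {"motion": [[[0, 0, 20], 0], [[0, 0, 40], 0], [[0, 0, 55], 0], [[0, 0, 64], 0], [[0, 0, 64], 0]]}}

```text
t: 5.4
eef_pos: [552.5, 109.4, 169.8]
tcp_rot: [-3.141, -0.002, 2.785]
ft_force: [-0.4, 0.4, -0.3]
opening: 0.438
grip_force: 0.0
```

{"fn": "jog_arm", "kwargs": {"motion": [[[0, 0, 4], 0], [[0, 0, 7], 0], [[0, 0, 9], 0], [[0, 0, 11], 0], [[0, 0, 11], 0]]}}

```text
t: 5.9
eef_pos: [553.2, 109.5, 160.2]
tcp_rot: [3.141, 0.001, 2.785]
ft_force: [-0.7, 0.3, 2.7]
opening: 0.44
grip_force: 1.8
```

{"fn": "jog_arm", "kwargs": {"motion": [[[0, 0, 1], 0], [[0, 0, 2], 0], [[0, 0, 3], 0], [[0, 0, 4], 0], [[0, 0, 4], 0]]}}

```text
t: 6.4
eef_pos: [553.2, 109.5, 157.1]
tcp_rot: [3.141, 0.002, 2.785]
ft_force: [-3.3, -0.1, 14.3]
opening: 0.442
grip_force: 7.1
```

{"fn": "jog_arm", "kwargs": {"motion": [[[0, 0, 0.5], 0], [[0, 0, 1], 0], [[0, 0, 1], 0]]}}

```text
t: 6.7
eef_pos: [553.2, 109.5, 156.9]
tcp_rot: [3.14, 0.002, 2.785]
ft_force: [-6.7, -0.3, 22.3]
opening: 0.439
grip_force: 11.6
```

One more millimetre of command gave only 0.2 mm of travel and the force rose to 22 N, so the hatch is home. Now I'll turn it clockwise while pressing.

{"fn": "jog_arm", "kwargs": {"motion": [[[0, 0, 0], 0.1], [[0, 0, 0], 0.2], [[0, 0, 0], 0.3], [[0, 0, 0], 0.4], [[0, 0, 0], 0.5]]}}

```text
t: 7.2
eef_pos: [552.4, 109.5, 156.8]
tcp_rot: [3.141, 0.0, 2.281]
ft_force: [-11.3, 0.0, 27.1]
opening: 0.441
grip_force: 13.3
```

```bash
python3 - <<'E'
from h import *
s=state();print(s['t'],s['eef_pos'],s['tcp_rot'],s['ft_force'],s['moment'])
E
```

```text
7.2 [552.36003439 109.45892299 156.84633615] [3.14125755e+00 1.15430192e-04 2.28106376e+00] [-11.34274168   0.03017386  27.10852773] [-0.06645695  2.21075091  0.09707054]
```

{"fn": "jog_arm", "kwargs": {"motion": [[[0.3, -0.4, 0], 0.1], [[0.6, -0.7, 0], 0.2], [[0.6, -0.7, 0], 0.3], [[0.6, -0.7, 0], 0.4], [[0.6, -0.7, 0], 0.5]]}}

```text
t: 7.7
eef_pos: [551.5, 109.9, 156.8]
tcp_rot: [3.141, -0.001, 1.781]
ft_force: [-11.0, 3.2, 25.9]
opening: 0.442
grip_force: 13.1
```

{"fn": "jog_arm", "kwargs": {"motion": [[[0, 0, 0], 0.1], [[0, 0, 0], 0.2], [[0, 0, 0], 0.3], [[0, 0, 0], 0.4], [[0, 0, 0], 0.4]]}}

```text
t: 8.2
eef_pos: [551.8, 110.1, 156.9]
tcp_rot: [3.14, -0.001, 1.381]
ft_force: [-9.1, 3.9, 24.3]
opening: 0.441
grip_force: 12.3
```

```bash
python3 - <<'E'
from h import *
s=state();print(s['t'],s['eef_pos'],s['tcp_rot'],s['ft_force'],s['moment'],s['joints'])
E
```

```text
8.2 [551.82749179 110.13395613 156.90380144] [ 3.14028497e+00 -1.44127381e-03  1.38145013e+00] [-9.1133788   3.93708446 24.28809648] [ 0.74960552  1.80419476 -0.07771595] [7.91503339e-02 5.01729025e-01 1.80343234e+00 1.40689783e-03
 8.34788605e-01 2.67553827e-01]
```

{"fn": "jog_arm", "kwargs": {"motion": [[[0, 0, 0], 0.08], [[0, 0, 0], 0.14], [[0, 0, 0], 0.2], [[0, 0, 0], 0.2]]}}

```text
t: 8.6
eef_pos: [554.1, 110.7, 157.0]
tcp_rot: [3.136, -0.005, 1.184]
ft_force: [3.8, 9.7, 17.2]
opening: 0.44
grip_force: 17.9
```

```bash
python3 - <<'E'
from h import *
s=state();print(s['t'],s['eef_pos'],s['tcp_rot'],s['ft_force'],s['moment'],s['tau'])
E
```

```text
8.6 [554.13385963 110.67839888 157.02416219] [ 3.13583567 -0.00462555  1.18370349] [ 3.84843727  9.6525603  17.16218386] [ 1.77974488 -0.24341415  0.55169777] [ -5.82250804 -47.63799191 -14.03613031  -1.4769651    0.76557655
   1.31508049]
```

{"fn": "jog_arm", "kwargs": {"motion": [[[0, 0, 0], 0.04], [[0, 0, 0], 0.07], [[0, 0, 0], 0.07]]}}

```text
t: 8.9
eef_pos: [554.4, 110.8, 157.1]
tcp_rot: [3.135, -0.004, 1.12]
ft_force: [4.3, 11.7, 16.0]
opening: 0.442
grip_force: 50.1
```

```bash
python3 - <<'E'
from h import *
s=state();print(s['t'],s['eef_pos'],s['tcp_rot'],s['ft_force'],s['moment'])
E
```

```text
8.9 [554.39095825 110.7870659  157.06750844] [ 3.13488831 -0.00426588  1.11950652] [ 4.29892085 11.72768705 16.04134819] [ 2.03148634 -0.47518991  2.84049322]
```

The moment rose to 2.8 N m, so the dial is at its stop. I'll ease back within the slot's play and lift out.

{"fn": "jog_arm", "kwargs": {"motion": [[[0, 0, 0], -0.12], [[0, 0, 0], -0.26], [[0, 0, -5], -0.26], [[0, 0, -20], -0.26], [[0, 0, -50], -0.26]]}}

```text
t: 9.4
eef_pos: [551.2, 109.5, 203.6]
tcp_rot: [-3.138, 0.001, 1.375]
ft_force: [-0.2, -0.1, 1.5]
opening: 0.443
grip_force: 0.0
```

{"fn": "jog_arm", "kwargs": {"motion": [[[0, 0, -45], 0], [[45, 0, -60], 0], [[90, 0, -60], 0], [[135, 0, -60], 0], [[170, 0, -60], 0]]}}

```text
t: 9.9
eef_pos: [585.2, 278.4, 264.9]
tcp_rot: [3.141, -0.001, 1.375]
ft_force: [0.6, -0.7, 0.2]
opening: 0.44
grip_force: 0.0
```

```bash
python3 - <<'E'
from go import *
s=state();print(s['t'],s['eef_pos'],s['ft_force'])
c=cam('scene');d=cam('side');p0=[*p[:3],0]
g=cv2.cvtColor(c['img'],cv2.COLOR_BGR2GRAY);th=np.linspace(0,2*np.pi,40)
m=poly(c,[hatchpt(p0,185+43*np.cos(t),43*np.sin(t),16) for t in th])
o0=np.array(hatchpt(p0,0,0,0));X=np.array(hatchpt(p0,1,0,0))-o0;Y=np.array(hatchpt(p0,0,1,0))-o0;N=np.cross(X,Y);q=[]
for v,u in np.argwhere(m&(g>110)):
    o,r=ray(c,u,v);P=o+r*((o0-o)@N)/(r@N)-o0;q.append([P@X,P@Y])
q=np.array(q);print(len(q),cv2.minAreaRect(q.astype(np.float32)))
best={}
for k in(c,d):
    R=cut_out('hatch',k)[0]
    print([(a,round(iou(poly(k,[hatchpt([*p[:3],a],l,y,h) for l in(0,260) for y in(-140,140) for h in(0,14)]),R['region']),3)) for a in(0,.01,.02,.04,.06)])
cv2.imwrite('pics/end.png',np.hstack([cv2.resize(c['img'][90:340,200:500],(400,333)),cv2.resize(d['img'][90:340,150:450],(400,333))]))
E
```

```text
9.9 [585.16476174 278.39017581 264.88442484] [ 0.63709131 -0.69426677  0.24702835]
283 ((189.83229064941406, -1.7276420593261719), (32.16749572753906, 65.87670135498047), 80.43830871582031)
[(0, np.float64(0.949)), (0.01, np.float64(0.945)), (0.02, np.float64(0.936)), (0.04, np.float64(0.925)), (0.06, np.float64(0.912))]
[(0, np.float64(0.981)), (0.01, np.float64(0.978)), (0.02, np.float64(0.971)), (0.04, np.float64(0.943)), (0.06, np.float64(0.92))]
```

View pics/end.png

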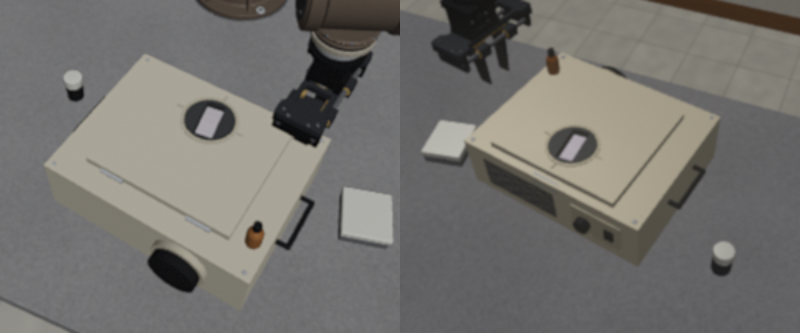

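The hatch looks flush and everything else stands where it was. The slot measures only about 1.40 rad though, so easing off while still pressed may have dragged the dial back. I'll measure it properly by modelling the visible floor in both views.

```bash
cat > dial.py <<'E'
from go import *
def meas(k,a=0.,thr=110):
    P0=[*p[:3],a]; g=cv2.cvtColor(k['img'],cv2.COLOR_BGR2GRAY); th=np.linspace(0,2*np.pi,40)
    m=poly(k,[hatchpt(P0,185+44*np.cos(t),44*np.sin(t),16) for t in th])&(g>thr)
    def mod(v):
        t,dl,dy=v;c,s=np.cos(t),np.sin(t); r=True
        for h in(0,16): r=r&poly(k,[hatchpt(P0,185+dl-s*u-c*w,dy+c*u-s*w,h) for u,w in[(38,17),(38,-17),(-38,-17),(-38,17)]])
        return iou(r,m)
    b=max((mod((t,dl,dy)),t,dl,dy) for t in np.arange(1.2,1.75,.03) for dl in(-3,0,3) for dy in(-3,0,3))
    q=minimize(lambda v:-mod(v),b[1:],method='Nelder-Mead',options=dict(initial_simplex=np.array(b[1:])+np.vstack([np.zeros(3),np.diag([.05,2,2])])))
    return np.round(q.x,3),round(q.fun,3),m.sum()
E
python3 - <<'E'
from dial import *
for n in('scene','side'):
    k=cam(n); print(n,[meas(k,0.,t) for t in(100,120)])
    cv2.imwrite(f'/tmp/{n}.png',k['img'])
E
```

```text
scene [(array([ 1.426, -0.282,  0.694]), np.float64(-0.955), np.int64(308)), (array([ 1.423, -0.401,  0.411]), np.float64(-0.935), np.int64(275))]
side [(array([ 1.397, -0.102, -0.193]), np.float64(-0.969), np.int64(220)), (array([ 1.429,  0.245, -0.381]), np.float64(-0.933), np.int64(196))]
```

Both views agree on about 1.42 rad, so the dial is short of its stop. I'll go back in, turn it again, and this time lift off the floor before easing back.

```bash
python3 - <<'E'
from go import *
P=np.array(hatchpt([*p[:3],0],185,0,0));print(P)
print(shift(P+[0,0,25+45],1.55), shift(P+[0,0,25],1.55))
E
```

```text
[553.37430271 110.61911652 132.        ]
([-167.7, 1.1, 62.6], np.float64(-0.176)) ([-167.7, 1.1, 107.6], np.float64(-0.176))
```

{"fn": "jog_arm", "kwargs": {"motion": [[[-45, 0, 0], -0.05], [[-90, 1, 0], -0.12], [[-135, 1, 15], -0.176], [[-168, 1, 45], -0.176], [[-168, 1, 60], -0.176]]}}

```text
t: 10.7
eef_pos: [551.9, 106.6, 203.6]
tcp_rot: [-3.14, 0.001, 1.546]
ft_force: [0.7, 0.4, 0.8]
opening: 0.438
grip_force: 0.0
```

```bash
python3 - <<'E'
from go import *
P=np.array(hatchpt([*p[:3],0],185,0,0)); s=state();print(s['t'],s['eef_pos'],s['tcp_rot'])
print(shift(P+[0,0,25],1.55))
E
```

```text
10.7 [551.94248632 106.63212328 203.61138309] [-3.14021232e+00  6.13026636e-04  1.54605187e+00]
([4.0, 1.3, 46.6], np.float64(-0.004))
```

{"fn": "jog_arm", "kwargs": {"motion": [[[0, 0, 5], 0], [[0, 0, 10], 0], [[0, 0, 10], 0]]}}

```text
t: 11.0
eef_pos: [553.5, 111.3, 194.8]
tcp_rot: [3.141, -0.0, 1.551]
ft_force: [1.0, -0.4, 0.3]
opening: 0.441
grip_force: 0.0
```

{"fn": "jog_arm", "kwargs": {"motion": [[[0, 0, 15], 0], [[0, 0, 27], 0], [[0, 0, 34], 0], [[0, 0, 37.5], 0], [[0, 0, 38], 0]]}}

```text
t: 11.5
eef_pos: [553.2, 111.4, 157.2]
tcp_rot: [-3.141, -0.0, 1.551]
ft_force: [-4.4, 0.5, 9.2]
opening: 0.441
grip_force: 4.3
```

{"fn": "jog_arm", "kwargs": {"motion": [[[0, 0, 0], 0.1], [[0, 0, 0], 0.2], [[0, 0, 0], 0.3], [[0, 0, 0], 0.36], [[0, 0, 0], 0.36]]}}

```text
t: 12.0
eef_pos: [553.9, 111.2, 157.4]
tcp_rot: [3.14, -0.001, 1.191]
ft_force: [1.0, -0.5, 5.8]
opening: 0.439
grip_force: 8.3
```

```bash
python3 - <<'E'
from h import *
s=state();print(s['t'],s['eef_pos'],s['tcp_rot'],s['ft_force'],s['moment'])
E
```

```text
12.0 [553.93311009 111.22492991 157.36723971] [ 3.14001940e+00 -5.63091542e-04  1.19089772e+00] [ 1.01529915 -0.5379327   5.84272578] [-0.17696119  0.14350263  0.30989375]
```

Contact is firm. I'll turn a little more to reach the stop, then lift off the floor and ease back clear of it.

{"fn": "jog_arm", "kwargs": {"motion": [[[0, 0, 0], 0.04], [[0, 0, 0], 0.07], [[0, 0, 0], 0.07]]}}

```text
t: 12.3
eef_pos: [554.0, 111.2, 157.4]
tcp_rot: [3.139, 0.0, 1.127]
ft_force: [0.4, -0.6, 6.3]
opening: 0.437
grip_force: 40.4
```

```bash
python3 - <<'E'
from h import *
s=state();print(s['t'],s['eef_pos'],s['tcp_rot'],s['ft_force'],s['moment'])
E
```

```text
12.3 [553.97067879 111.19542684 157.42231091] [3.13923257e+00 3.15284104e-04 1.12706012e+00] [ 0.39237115 -0.64582045  6.34657711] [-0.10712644  0.13190847  2.52514965]
```

{"fn": "jog_arm", "kwargs": {"motion": [[[0, 0, -3], 0], [[0, 0, -6], 0], [[0, 0, -6], -0.07], [[0, 0, -6], -0.13], [[0, 0, -6], -0.13]]}}

```text
t: 12.8
eef_pos: [553.3, 111.3, 162.5]
tcp_rot: [-3.141, -0.0, 1.252]
ft_force: [-0.2, 0.3, 0.3]
opening: 0.439
grip_force: 0.0
```

```bash
python3 - <<'E'
from h import *
s=state();print(s['t'],s['eef_pos'],s['tcp_rot'],s['ft_force'],s['moment'])
E
```

```text
12.8 [553.27264854 111.26094401 162.48755312] [-3.14079229e+00 -2.38178340e-04  1.25180731e+00] [-0.18402448  0.33297119  0.31900176] [-0.10725584  0.09847523 -0.03867337]
```

The dial hit its stop at 2.5 N m and the fingers are now free of the slot walls. I'll lift straight out and move clear.

{"fn": "jog_arm", "kwargs": {"motion": [[[0, 0, -10], 0], [[0, 0, -30], 0], [[0, 0, -70], 0], [[0, 0, -100], 0], [[45, 0, -110], 0]]}}

```text
t: 13.3
eef_pos: [568.0, 151.6, 277.4]
tcp_rot: [3.137, -0.002, 1.245]
ft_force: [1.6, 0.4, -0.1]
opening: 0.443
grip_force: 0.0
```

{"fn": "jog_arm", "kwargs": {"motion": [[[45, 0, 0], 0], [[90, 0, 0], 0], [[120, 0, 0], 0], [[120, 0, 0], 0]]}}

```text
t: 13.7
eef_pos: [605.5, 271.0, 273.0]
tcp_rot: [3.141, -0.001, 1.252]
ft_force: [-1.0, -0.1, -0.6]
opening: 0.44
grip_force: 0.0
```

```bash
python3 - <<'E'
from dial import *
s=state();print(s['t'],s['eef_pos'],s['ft_force'])
I=[]
for n in('scene','side'):
    k=cam(n); print(n,[meas(k,0.,t) for t in(100,120)]);R=cut_out('hatch',k)[0]
    print([(a,round(iou(poly(k,[hatchpt([*p[:3],a],l,y,h) for l in(0,260) for y in(-140,140) for h in(0,14)]),R['region']),3)) for a in(0,.02,.04)])
    I.append(k['img'])
cv2.imwrite('pics/end2.png',np.hstack([cv2.resize(I[0][90:340,200:500],(400,333)),cv2.resize(I[1][90:340,150:450],(400,333))]))
E
```

```text
13.7 [605.48819215 271.00036576 272.98204098] [-1.01861666 -0.08814907 -0.62770866]
scene [(array([ 1.57 , -0.234,  0.516]), np.float64(-0.966), np.int64(294)), (array([ 1.586, -0.826,  0.934]), np.float64(-0.949), np.int64(262))]
[(0, np.float64(0.938)), (0.02, np.float64(0.925)), (0.04, np.float64(0.914))]
side [(array([1.538, 0.333, 1.   ]), np.float64(-0.931), np.int64(211)), (array([ 1.618, -0.006,  0.003]), np.float64(-0.921), np.int64(187))]
[(0, np.float64(0.972)), (0.02, np.float64(0.966)), (0.04, np.float64(0.94))]
```

View pics/end2.png

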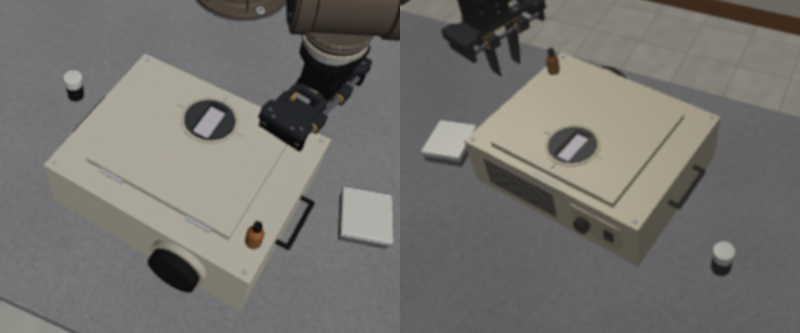

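The dial now reads about 1.57 rad, with its slot pointing at the near edge. The hatch is flush, the other things are untouched and the arm is clear, so I'm handing it in.

```bash
python3 -c "
from cell import *
print(job_done())"
```

```text
the job is handed in; nothing more can be done
None
```

I handed the job in with the hatch shut on its seal and the dial at its locked stop (about 1.57 rad by camera); it took a second turn because easing off dragged the dial back to about 1.42, and nothing else in the pictures moved.

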